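# Index and lock the banding wheel

## Task

Lock the potter's banding wheel so the pot on it can be decorated without turning: with the fingertips only, pinching nothing, gently push a white peg round until a notch in the wheel's rim faces the brass locking bar, then push the bar's red tab towards the wheel until the bar is fully home in the notch. Let the clay pot ride where it stands on the wheel, do not lift or knock it, leave the other things on the table alone, and finish clear of everything.

Things in the scene. Friction and masses are not known exactly. Their poses are not given: they have to be found in the camera images.
- lock_base: Fixed light wooden stand: round foot 190 mm across, 18 mm high, and an arm 92 mm wide under the locking bar, to 240 mm from the wheel's axis. Origin on that axis at table height, z up; its x axis points along the bar, outward to the red tab. A bare metal guide block (132 to 168 mm from the axis, 52 mm wide, top at 60 mm) holds the bar. Its place and heading vary.
- wheel (a joint): Angle of the wheel about the vertical axis, rad, growing anticlockwise seen from above. At 0 one rim notch faces the bar, at pi the other; either one will do. Starts between 0.45 and 2.69. Stops at -0.5 and 3.6. It turns stiffly (0.07 N m) and stays where it is left.
- wheel_top (a point): Centre of the wheel's upper face, on the axis, 55 mm above the table (on a cork pad 104 mm across, 3 mm thick, where the pot stands). The wheel is a dark steel disc of 240 mm diameter, 12 mm thick, its metal top 52 mm above the table. Two notches open in its rim at this frame's +x and -x, each with a yellow line on the top leading to it: 25 mm deep, 32 mm wide at the mouth, narrowing to 20 mm. The frame turns with the wheel; at joint value 0 its x axis is that of lock_base.
- peg_a (a point): Centre of the top of the first white turning peg: an upright round peg 16 mm in diameter, 40 mm tall, on the wheel 90 mm from the axis at wheel_top's +y; its top is 92 mm above the table.
- peg_b (a point): The same for the second, like peg, at wheel_top's -y, opposite the first. More than 45 N from the fingers in all, on stand, wheel, pegs or bar, is too hard.
- bar (a joint): Travel of the locking bar, m: 0 is fully withdrawn (its nose 8 mm clear of the rim), 0.030 is fully home in the notch, at its stop. It slides towards the wheel (-x of lock_base) with 1.5 N of friction and stays where it is left; the wheel's solid rim blocks it at about 0.008 unless a notch faces it. Its rounded nose centres a notch that is a few degrees off.
- bar_tab (a point): Middle of the outer face of the red push tab (face away from the wheel), 78 mm above the table. The tab is an upright plate 44 mm wide across the bar, 12 mm thick, 40 to 92 mm above the table. 214 mm from the wheel's axis when withdrawn, 184 mm when home; outside it there is nothing but the 18 mm high arm.
- pinch_pot: Loose grey clay pinch pot, about 75 mm wide and 44 mm high, standing near the middle of the wheel and riding round with it. Origin at the centre of its underside, z up.
- masking_tape: Loose roll of masking tape, 96 mm across, 25 mm high; a bystander. Origin at the centre of its underside.
- stamp_block: Loose wooden stamp with a knob, 34 x 34 x 58 mm; a bystander. Origin at the centre of its underside.
- ring_cutter_0: Loose tin ring cutter, 70 mm across, 24 mm high; a bystander. Origin at the centre of its underside.
- ring_cutter_1: Loose small tin ring cutter, 48 mm across, 22 mm high; a bystander. Origin at the centre of its underside.

How it is judged:
By the outcome, as a careful person would: the job done as asked, in the order asked, and still so for the second after the job is handed in, with the robot touching nothing.
It also fails if it takes over 51 s, if anything falls off the work surface, if the arm or the gripper's body presses on something with over 40 N, if the wrist force passes 120 N, or if a joint passes its speed limit or range.

## Robot

A 6-joint arm with a two-finger parallel gripper is mounted at the origin on a cart in front of the work surface, level with it; the furniture and walls round the work are solid. World frame = base frame: x ahead of the robot, y to its left, z up, the work surface at z = 0. Lengths are in m, angles in rad, forces in N, time in s.
With the tool pointing down it reaches from about 0.275 to 0.825 m from the base axis. Payload 4.9 kg.
Tool frame: the origin (TCP) lies midway between the tips of the shut fingers; the grasp point (between the pads) lies 19 mm behind it (bot.grip_depth is the distance from the TCP to the grasp point, in m); y points along the fingers, x is the direction in which the jaws open and shut, and the axes are right-handed (so a half turn about y gives the same grasp; the last joint's range is limited). The gripper opens to 85 mm and grips with 20 to 120 N. Pads are 22 mm wide; open, the fingers measure 114 mm over their backs; the gripper's body (76 mm by 85 mm) begins 54 mm behind the grasp point. The pads swing forward as they close: fully open they stand 13 mm farther back than shut.
Start: joints at [1.046, 0.326, -0.193, 1.052, 0, 1.437], TCP at [0.21, 0.509, 0.194] pointing down, gripper open.
Joint ranges: [-2.65, 2.65], [-0.97, 1.79], [-1.3, 1.35], [-1.93, 2.1], [-1.47, 1.37], [-3.14, 3.14]. Speed limits (rad/s): [2.57, 2.57, 3.14, 3.14, 3.14, 3.14].

## Interface

Orientations are given as a unit quaternion [w, x, y, z].
In Python, from cell import bot gives the robot as it stands. Calls block until the motion is done:
- bot.move_pose(position, orientation): joint-space move of the TCP to a pose.
- bot.move_linear(position, speed=0.15, rotation=None, until_force=None): straight line of the TCP; rotation=None keeps the orientation; speed is the mean speed in m/s. With until_force (N) it stops when the force on the tool has changed by that much, and returns True; else False.
- bot.goto_joints(angles): joint-space move.
- bot.set_gripper(opening, grasp_force=None): opening from 0.0 (shut) to 1.0 (fully open); grasp_force is the grip in N (None keeps the last); returns when the fingers have stopped.
- bot.wait(seconds).
- bot.solve_ik(position, orientation): joint angles nearest the present ones, or None.
- bot.camera(name): name is "scene" or "top"; returns the picture (480x640x3 uint8, red, green, blue); there is no depth.
- bot.calibration(name): a dict with "mtx" (3x3 intrinsics, pixels), "k1" (the pictures are not rectified: a ray, as slopes to the right and down, at radius r is drawn at 1 + k1 r^2 times it, then the intrinsics apply), "extrinsics" (4x4, takes a point from world to camera coordinates). Camera axes: x right, y down, z forward; pixel columns grow to the right and rows downward; lengths in m; the calibration is good to about 2 mm. A picture is of the moment at which its call begins. calibration takes no time and is no camera call.
A pose or a line that the arm cannot do raises bot.PlanningError and nothing moves.
- bot.close_job(): hands the job in, once; it reports no verdict.
Trained networks look in the newest picture that a camera, given by its name, has taken for a name from the list of things; names that differ only in an ending like _2 or _b are one class to them, and where a whole thing is asked for, a point or a joint stands for the part that bears it (a point fixed in the world has none). Each returns a list of dicts, best first, with "confidence" (0 to 1); they miss things now and then, are a little off and sometimes report something else, mostly with a low value. They report only what shows in the picture. A call takes as long as a camera call.
- bot.search_frame(camera, thing): "bbox" ([left, top, width, height] in pixels, round what is visible of it).
Readings, each from a call of its own:
- bot.read_clock(): time.
- bot.read_joint_positions(): joint angles.
- bot.read_joint_vel(): joint speeds.
- bot.read_joint_efforts(): joint torques, N m.
- bot.read_position(): TCP position.
- bot.read_tool_rot(): TCP orientation.
- bot.read_ft_force(): force on the tool from outside, world axes, zero at the start.
- bot.read_moment(): the same for the moment, N m.
- bot.read_gripper_width(): opening from 0.0 (shut) to 1.0 (fully open).
Only numpy, scipy, OpenCV 4.12 (cv2) and the standard library are available. Lean on these libraries where they do the work, as an engineer would, in place of code of your own. Each camera call takes 0.05 s, during which the arm holds its last target.

## Working session

There is one attempt and no reset: what is moved stays moved. The work goes in short steps, each a Python script; the robot and the scene stay as the last script left them, time stands still between calls to the robot, and variables do not carry over. Pictures are saved under pics/ and viewed, and the job is handed in when it is done.

```bash
mkdir -p pics; ls
python3 - <<'E'
from cell import bot
import cv2
for n in ("scene","top"):
    im=bot.camera(n); cv2.imwrite(f"pics/{n}0.png",im[:,:,::-1])
    c=bot.calibration(n); print(c)
    for t in ("lock_base","wheel","peg_a","bar_tab","pinch_pot"):
        print(n,t,[(d["bbox"],round(d["confidence"],2)) for d in bot.search_frame(n,t)][:3])
print(bot.read_clock(),bot.read_tool_rot())
E
```

```text
pics
{'mtx': array([[611.41780454,   0.        , 321.67548782],
       [  0.        , 611.41780454, 233.41774567],
       [  0.        ,   0.        ,   1.        ]]), 'k1': -0.03472755690370588, 'extrinsics': array([[ 0.70053221, -0.71361926,  0.00147448, -0.42114871],
       [-0.35202533, -0.34736538, -0.8691464 ,  0.2714279 ],
       [ 0.62075179,  0.60834599, -0.49455269,  1.24511871],
       [ 0.        ,  0.        ,  0.        ,  1.        ]])}
scene lock_base [([263.4, 205.6, 97.0, 88.0], 0.71)]
scene wheel [([263.1, 220.3, 96.0, 67.8], 0.98)]
scene peg_a [([264.1, 225.0, 93.9, 63.0], 0.68)]
scene bar_tab [([275.3, 206.4, 21.5, 30.3], 0.8)]
scene pinch_pot [([297.2, 233.4, 25.8, 21.0], 0.56)]
{'mtx': array([[453.42878785,   0.        , 318.67931332],
       [  0.        , 453.42878785, 237.74430974],
       [  0.        ,   0.        ,   1.        ]]), 'k1': -0.10628857948149248, 'extrinsics': array([[-0.00674455, -0.99997286, -0.00296604, -0.03432723],
       [-0.98078645,  0.00719339, -0.19495179,  0.58763892],
       [ 0.19496784,  0.00159419, -0.98080834,  1.07749308],
       [ 0.        ,  0.        ,  0.        ,  1.        ]])}
top lock_base [([230.9, 215.0, 138.3, 95.0], 0.57)]
top wheel []
top peg_a [([269.9, 218.2, 95.0, 94.5], 0.86)]
top bar_tab [([235.6, 225.3, 34.4, 21.3], 0.56)]
top pinch_pot [([305.7, 248.2, 26.6, 28.6], 0.68), ([413.8, 212.5, 16.9, 24.3], 0.61)]
0.6 [-0.58755905  0.5875743   0.39339116 -0.39341353]
```

Run:
```python
import cv2
im=cv2.imread("pics/top0.png"); cv2.imwrite("pics/top0z.png",cv2.resize(im[180:340,200:400],None,fx=4,fy=4-0.25,interpolation=cv2.INTER_CUBIC)[:600])
im=cv2.imread("pics/scene0.png"); cv2.imwrite("pics/scene0z.png",cv2.resize(im[180:320,230:390],None,fx=4,fy=4,interpolation=cv2.INTER_CUBIC))
```

```text
(no output)
```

View pics/top0.png

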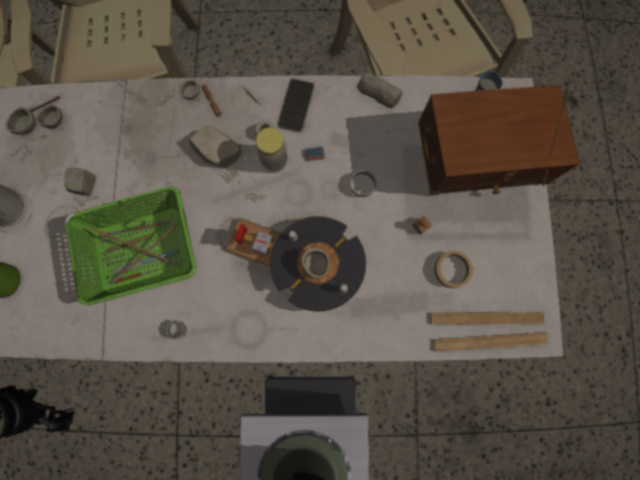

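View pics/scene0.png

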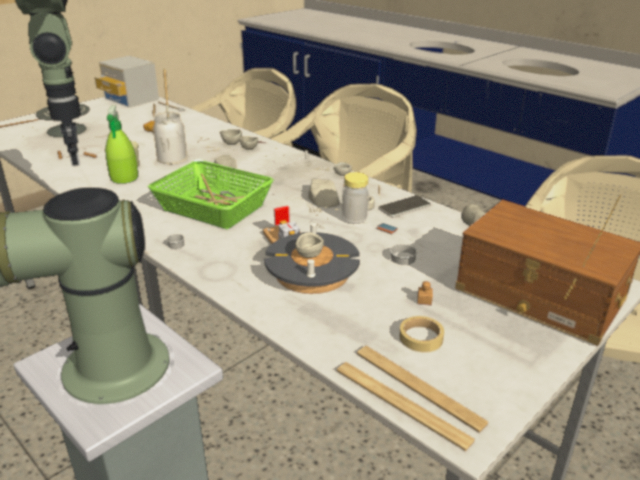

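Run:
```python
import cv2
im=cv2.imread("pics/top0.png"); cv2.imwrite("pics/top0y.png",cv2.resize(im[190:330,215:395],None,fx=4,fy=4,interpolation=cv2.INTER_CUBIC))
```

```text
(no output)
```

View pics/top0y.png

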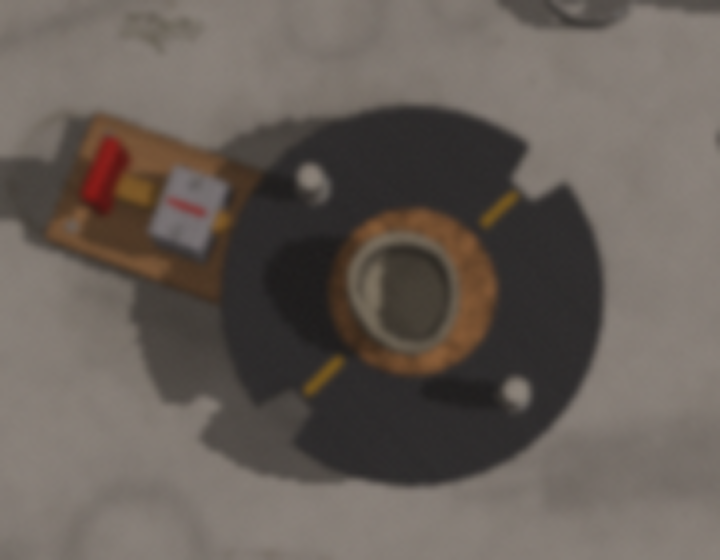

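View pics/scene0z.png

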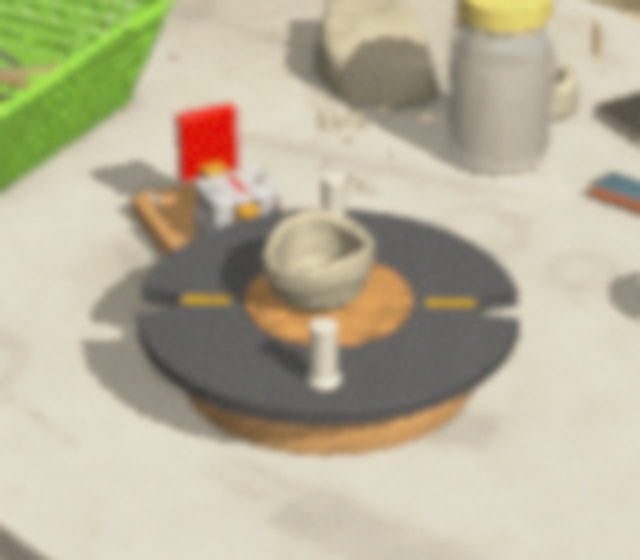

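The top view shows the tab at about (241,234), the wheel centre at about (318,264), and the notches at NE (352,231) and SW (284,296). I'll fit a model to this and check it by overlay.

```bash
cat > h.py <<'E'
import numpy as np, cv2
from scipy.optimize import least_squares
from scipy.spatial.transform import Rotation as R
from cell import bot
def proj(n,P):
    c=bot.calibration(n);P=np.atleast_2d(P)
    q=P@c["extrinsics"][:3,:3].T+c["extrinsics"][:3,3]
    s=q[:,:2]/q[:,2:];s=s*(1+c["k1"]*(s**2).sum(1,keepdims=True))
    return s@c["mtx"][:2,:2].T+c["mtx"][:2,2]
def pol(b,r,a,z): return [b[0]+r*np.cos(a),b[1]+r*np.sin(a),z]
def pts(p,bar=0.):
    b=p[:2];h=p[2];w=h+p[3]
    d={}
    for i in (0,1):
        a=w+i*np.pi
        d[f"n{i}+"]=pol(b,.119,a+np.arcsin(16/120),.052); d[f"n{i}-"]=pol(b,.119,a-np.arcsin(16/120),.052)
        d[f"peg{'ab'[i]}"]=pol(b,.09,a+np.pi/2,.092)
    T=lambda x,y,z:[b[0]+x*np.cos(h)-y*np.sin(h),b[1]+x*np.sin(h)+y*np.cos(h),z]
    d["tab"]=T(.208-bar,0,.092); d["tabp"]=T(.208-bar,.022,.092); d["tabm"]=T(.208-bar,-.022,.092)
    d["ap"]=T(.24,.046,.018); d["am"]=T(.24,-.046,.018)
    d["g"]=T(.15,0,.06)
    for k in range(36): d[f"r{k}"]=pol(b,.12,k*np.pi/18,.052)
    return d
def overlay(n,im,p,fn,box,f=4,bar=0.):
    x0,y0,x1,y1=box
    o=cv2.resize(im[y0:y1,x0:x1,::-1],None,fx=f,fy=f,interpolation=cv2.INTER_CUBIC)
    for k,P in pts(p,bar).items():
        u,v=proj(n,P)[0]
        cv2.circle(o,(int((u-x0+.5)*f),int((v-y0+.5)*f)),3,(0,255,0) if k[0]=='r' else (255,0,255),-1)
    cv2.imwrite(fn,o)
E
cat > fit.py <<'E'
from h import *
Z=lambda x,y:(215+x/4-.5,190+y/4-.5)
S=lambda x,y:(230+x/4-.5,180+y/4-.5)
obs=[("top","n1+",Z(527,148)),("top","n1-",Z(567,184)),("top","n0+",Z(259,404)),("top","n0-",Z(296,443)),
("top","tab",Z(112,170)),("top","ap",Z(47,234)),("top","am",Z(96,113)),
("scene","n0+",S(143,299)),("scene","n0-",S(139,318)),("scene","n1-",S(516,301)),("scene","n1+",S(518,317)),
("scene","tabp",S(179,114)),("scene","tabm",S(236,106)),
("scene","pegb",S(334,176)),("scene","pega",S(324,322)),("top","pegb",Z(309,172)),("top","pega",Z(517,388))]
E
python3 - <<'E'
exec(open('fit.py').read())
def f(p):
    r=[]
    for n,k,o in obs:
        P=pts(p)[k]
        r+=list(proj(n,P)[0]-o)
    for a,(u,v) in (("L",Z(222,295)),("R",Z(603,295)),("T",Z(412,106)),("B",Z(412,485))):
        q=proj("top",[pts(p)[f"r{k}"] for k in range(36)])
        r.append({"L":q[:,0].min()-u,"R":q[:,0].max()-u,"T":q[:,1].min()-v,"B":q[:,1].max()-v}[a])
    return r
s=least_squares(f,[.45,-.03,1.22,1.12],loss="soft_l1",f_scale=1.)
print(s.x)
r=np.array(f(s.x)); 
for i,(n,k,o) in enumerate(obs): print(n,k,r[2*i:2*i+2].round(2))
print(r[-4:].round(2))
np.save("p.npy",s.x)
for n,b in (("top",(215,190,395,330)),("scene",(230,180,390,320))):
    overlay(n,cv2.imread(f"pics/{n}0.png")[:,:,::-1],s.x,f"pics/ov_{n}.png",b)
print({k:np.round(v,3) for k,v in pts(s.x).items() if k[0] in 'pt'})
E
```

```text
[ 0.52652727 -0.03704033  1.20695678  1.11863924]
top n1+ [ 1.44 -0.73]
top n1- [ 0.23 -0.84]
top n0+ [8.74 9.09]
top n0- [ -9.27 -10.02]
top tab [-4.   -1.69]
top ap [-0.77  0.37]
top am [ 0.42 -1.68]
scene n0+ [-1.8  3.5]
scene n0- [ 0.51 -7.91]
scene n1- [0.39 4.2 ]
scene n1+ [-0.51 -6.5 ]
scene tabp [-1.39 -0.38]
scene tabm [-0.6  -1.44]
scene pegb [-0.53  0.06]
scene pega [-0.68  0.64]
top pegb [0.95 0.79]
top pega [0.57 0.37]
[ 0.17  1.16 -0.62 -0.  ]
{'pega': array([ 0.461, -0.099,  0.092]), 'pegb': array([0.592, 0.025, 0.092]), 'tab': array([0.601, 0.157, 0.092]), 'tabp': array([0.58 , 0.165, 0.092]), 'tabm': array([0.621, 0.15 , 0.092])}
```

View pics/ov_top.png

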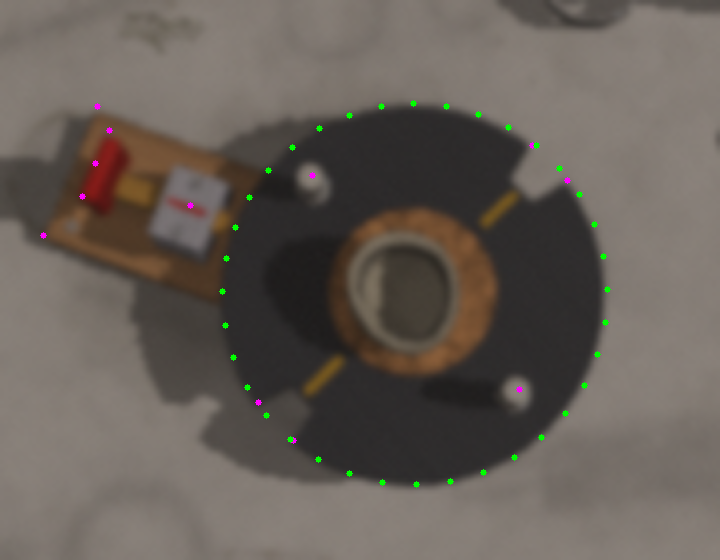

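View pics/ov_scene.png

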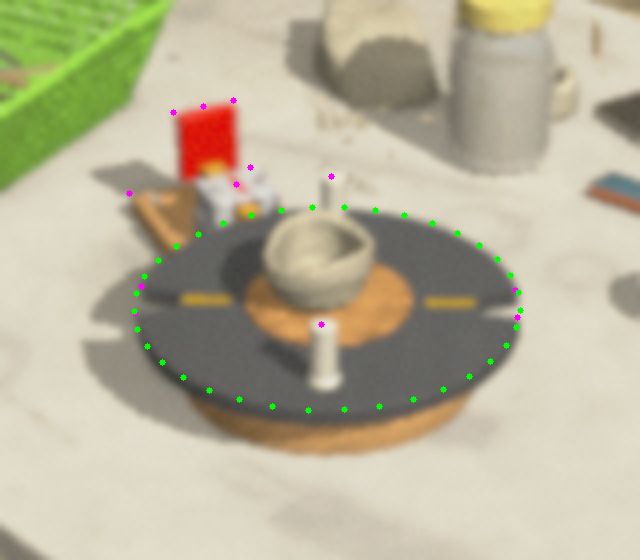

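Run:
```python
s=open('fit.py').read()
s=s.replace('("top","n0+",Z(259,404)),("top","n0-",Z(296,443))','("top","n0-",Z(259,404)),("top","n0+",Z(296,443))')
s=s.replace('("scene","n0+",S(143,299)),("scene","n0-",S(139,318)),("scene","n1-",S(516,301)),("scene","n1+",S(518,317))','("scene","n0-",S(143,299)),("scene","n0+",S(139,318)),("scene","n1+",S(516,301)),("scene","n1-",S(518,317))')
s=s.replace('("top","tab",Z(112,170)),','("top","g",Z(195,204)),')
s+='''
def f(p,bar=0):
    r=[]
    for n,k,o in obs: r+=list(proj(n,pts(p,bar)[k])[0]-o)
    for a,(u,v) in (("L",Z(222,295)),("R",Z(603,295)),("T",Z(412,106)),("B",Z(412,485))):
        q=proj("top",[pts(p)[f"r{k}"] for k in range(36)])
        r.append({"L":q[:,0].min()-u,"R":q[:,0].max()-u,"T":q[:,1].min()-v,"B":q[:,1].max()-v}[a])
    return r
s=least_squares(f,[.52,-.03,1.22,1.12],loss="soft_l1",f_scale=1.)
'''
open('fit.py','w').write(s)
exec(s)
print(s.x)
r=np.array(f(s.x)); 
for i,(n,k,o) in enumerate(obs): print(n,k,r[2*i:2*i+2].round(2))
print(r[-4:].round(2))
np.save("p.npy",s.x)
for n,b in (("top",(215,190,395,330)),("scene",(230,180,390,320))):
    overlay(n,cv2.imread(f"pics/{n}0.png")[:,:,::-1],s.x,f"pics/ov2_{n}.png",b)
M=R.from_quat([.5876,.3934,-.3934,-.5876]).as_matrix();print(M.round(2))
```

```text
[ 0.52626551 -0.03738516  1.20256538  1.1290768 ]
top n1+ [ 1.35 -0.8 ]
top n1- [ 0.2  -0.97]
top n0- [0.28 0.07]
top n0+ [-0.15 -0.37]
top g [-0.95  0.27]
top ap [-0.56  0.07]
top am [ 0.78 -1.92]
scene n0- [-0.54 -2.93]
scene n0+ [-0.78 -1.  ]
scene n1+ [-0.03 -2.56]
scene n1- [-0.05  0.14]
scene tabp [-1.08 -0.39]
scene tabm [-0.26 -1.41]
scene pegb [-0.71  0.14]
scene pega [-0.42  0.74]
top pegb [0.92 1.05]
top pega [0.88 0.32]
[ 0.31  1.3  -0.53  0.11]
[[ 0.38  0.   -0.92]
 [ 0.92  0.    0.38]
 [ 0.   -1.    0.  ]]
```

View pics/ov2_top.png

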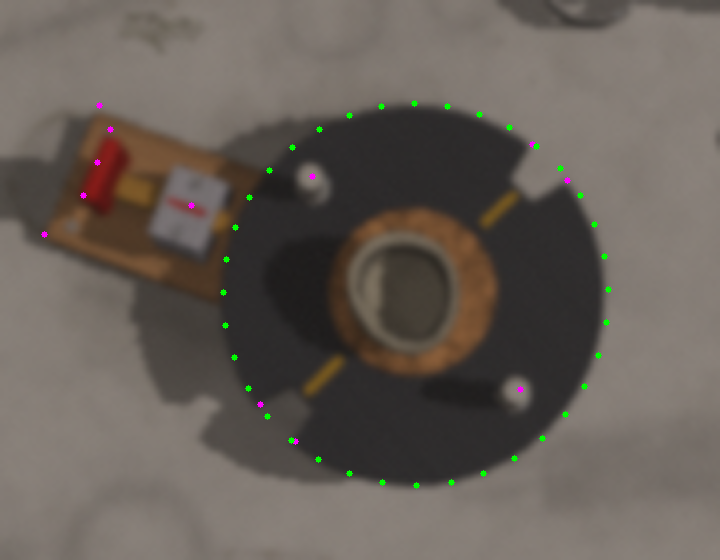

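View pics/ov2_scene.png

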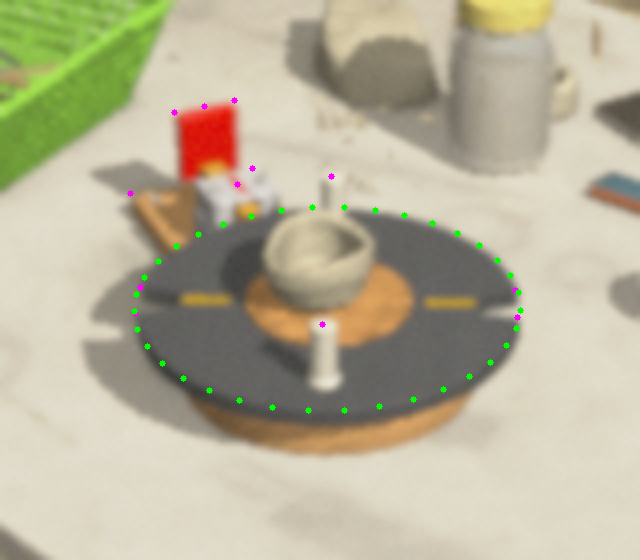

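```bash
cat >> h.py <<'E'
def ori(a):  # tool y down, tool x at world angle a
    x=np.array([np.cos(a),np.sin(a),0]);y=np.array([0,0,-1.]);z=np.cross(x,y)
    q=R.from_matrix(np.array([x,y,z]).T).as_quat();return [q[3],q[0],q[1],q[2]]
E
python3 - <<'E'
from h import *
p=np.load('p.npy');p[3]+=p[2]-1.21;p[2]=1.21;np.save('p.npy',p)
b=p[:2]; r=.092
for o in np.linspace(p[2]+p[3]+np.pi/2+.40,p[2]+np.pi/2+.2,6):
    for z in (.062,.2): 
        j=bot.solve_ik(pol(b,r,o,z),ori(o-np.pi)); print(round(o,2),None if j is None else np.round(j,2))
h=p[2]
for a in (h,h+np.pi,h+np.pi/2,h-np.pi/2): print('tab',bot.solve_ik(pol(b,.24,h,.058),ori(a)))
bot.set_gripper(0.0)
q0=bot.read_position();
bot.move_linear([q0[0],q0[1],.25],speed=.2)
a=p[2]+p[3]+np.pi/2+.40
bot.move_pose(pol(b,r,a,.2),ori(a-np.pi))
print(bot.read_position(),bot.read_clock(),bot.read_ft_force())
cv2.imwrite("pics/s1.png",bot.camera("scene")[:,:,::-1])
cv2.imwrite("pics/t1.png",bot.camera("top")[:,:,::-1])
E
```

```text
4.3 [-0.39  0.38 -0.49  0.7   0.    0.02]
4.3 [-0.39  0.24 -0.3   1.04  0.    0.02]
4.04 [-0.38  0.34 -0.55  0.68  0.    0.29]
4.04 [-0.38  0.19 -0.35  1.02  0.    0.29]
3.77 [-0.36  0.31 -0.6   0.66  0.    0.58]
3.77 [-0.36  0.16 -0.4   1.01  0.    0.58]
3.51 [-0.32  0.28 -0.64  0.65  0.    0.88]
3.51 [-0.32  0.13 -0.43  1.01  0.    0.88]
3.25 [-0.28  0.27 -0.66  0.64  0.    1.19]
3.25 [-0.28  0.11 -0.45  1.01  0.    1.19]
2.98 [-0.22  0.27 -0.66  0.64  0.    1.51]
2.98 [-0.22  0.11 -0.46  1.01  0.    1.51]
tab [ 0.18181744  0.59833215 -0.12207289  0.85039129  0.          0.54261377]
tab [ 0.18181744  0.59833215 -0.12207289  0.85039129  0.         -2.59897889]
tab [ 0.18181744  0.59833215 -0.12207289  0.85039129  0.         -1.02818256]
tab [ 0.18181744  0.59833215 -0.12207289  0.85039129  0.          2.11341009]
[ 0.48977976 -0.12104114  0.20005296] 4.2583 [-0.69849616  0.07343616  0.54651611]
```

View pics/s1.png

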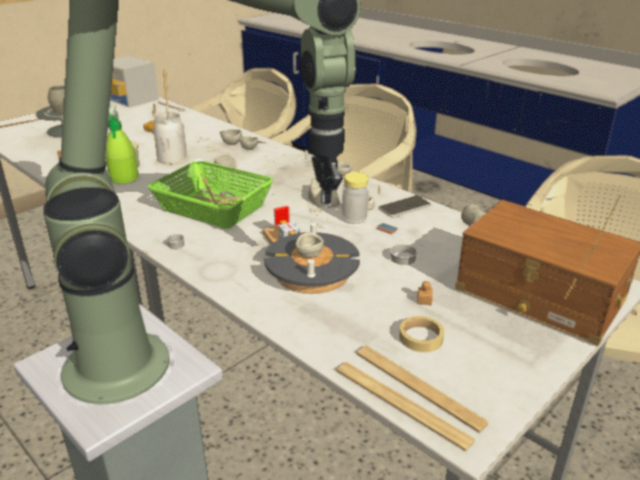

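The shut fingertips are at about (327,203), which is where the projection puts them, and the wheel is untouched. Now I'll lower the tool and push along the arc, stopping slightly short.

Run:
```python
from h import *
p=np.load('p.npy'); b=p[:2]; r=.092
print(proj("scene",bot.read_position()))
a0=p[2]+p[3]+np.pi/2+.40
print(bot.move_linear(pol(b,r,a0,.1),speed=.1,until_force=5))
print(bot.move_linear(pol(b,r,a0,.063),speed=.05,until_force=5), bot.read_position())
f0=np.array(bot.read_ft_force())
end=p[2]+np.pi/2+.207+.07
for a in np.linspace(a0,end,11)[1:]:
    s=bot.move_linear(pol(b,r,a,.063),speed=.05,rotation=ori(a-np.pi),until_force=15)
    print(round(a,3),s,np.round(np.array(bot.read_ft_force())-f0,1))
    if s: break
print(bot.read_clock())
for n in("scene","top"): cv2.imwrite(f"pics/{n}2.png",bot.camera(n)[:,:,::-1])
p2=p.copy();p2[3]=.07
for n,bx in (("top",(215,190,395,330)),("scene",(230,180,390,320))):
    overlay(n,cv2.imread(f"pics/{n}2.png")[:,:,::-1],p2,f"pics/ov3_{n}.png",bx)
```

```text
[[325.53146627 218.83668316]]
False
False [ 0.48978908 -0.12184417  0.06313202]
4.178 False [-0.1  1.5 -1.1]
4.054 False [ 1.2  0.3 -1.1]
3.929 False [ 0.9  0.3 -1.4]
3.805 False [ 0.8 -0.1 -2.2]
3.68 False [ 0.   0.8 -1.1]
3.556 False [ 0.4  1.2 -0.8]
3.431 False [-0.1 -0.4 -1.3]
3.307 False [ 0.4  1.3 -0.7]
3.182 False [-0.2  0.6 -2. ]
3.058 False [ 0.5  1.1 -1.8]
10.15
```

View pics/ov3_top.png

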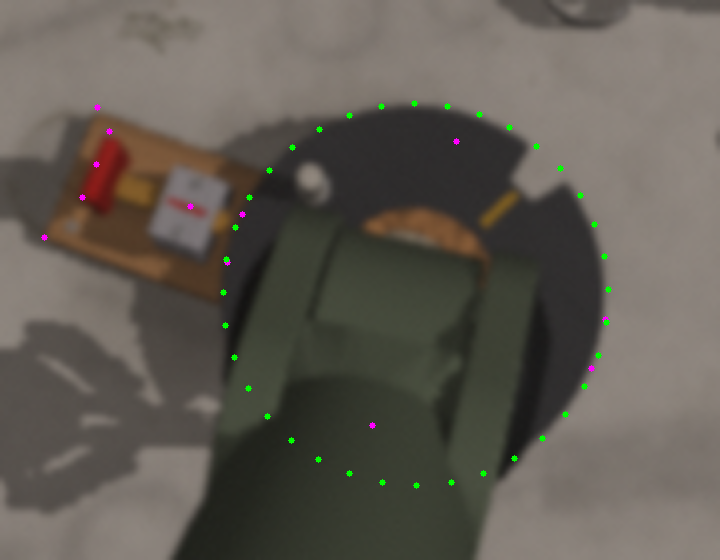

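View pics/ov3_scene.png

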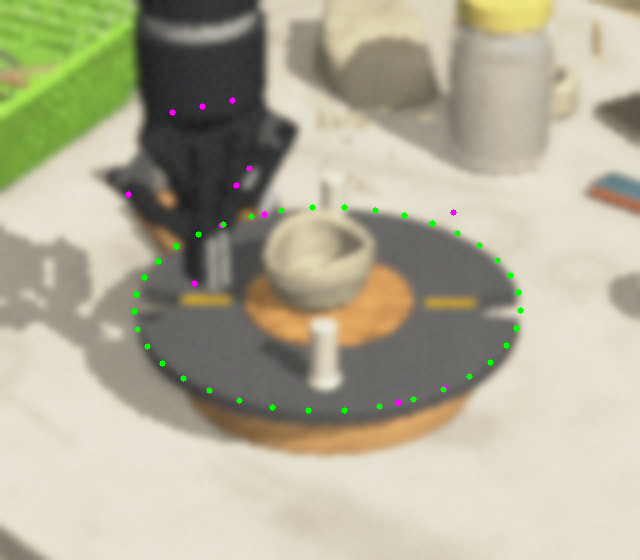

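Run:
```python
from h import *
print(bot.read_gripper_width(),bot.read_position(),proj("scene",bot.read_position()),proj("scene",[[.4345,-.03,.11]]),bot.read_ft_force())
im=cv2.imread("pics/scene2.png");cv2.imwrite("pics/scene2z.png",cv2.resize(im[175:275,240:340],None,fx=6,fy=6,interpolation=cv2.INTER_CUBIC))
im=cv2.imread("pics/s1.png");cv2.imwrite("pics/s1z.png",cv2.resize(im[130:230,280:380],None,fx=6,fy=6,interpolation=cv2.INTER_CUBIC))
```

```text
0.002493954630971507 [ 0.43475444 -0.03010315  0.06303032] [[282.04441046 264.30769201]] [[281.3234534  247.52778069]] [ 0.0315599  -0.28211686  0.03939594]
```

View pics/scene2z.png

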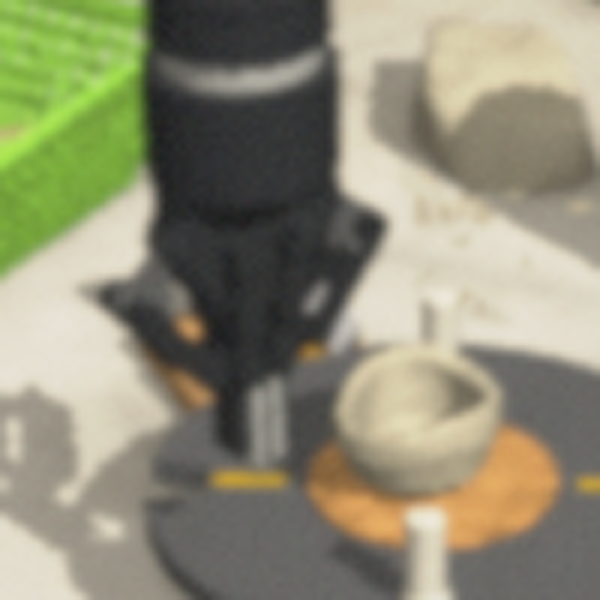

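View pics/s1z.png

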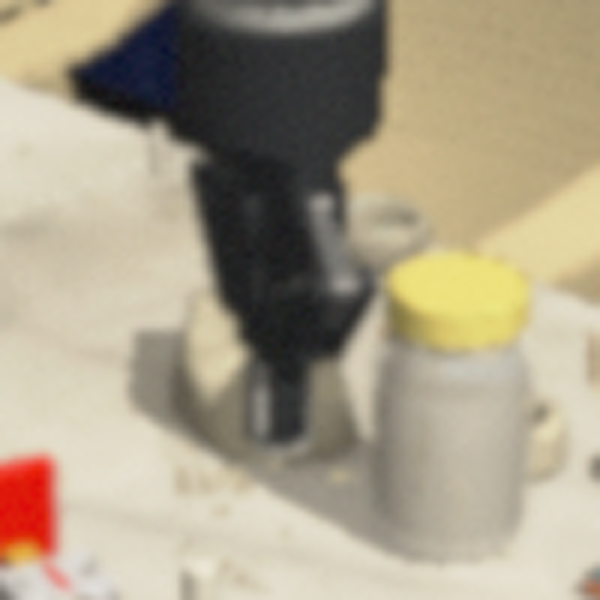

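The gripper is shut, but the visible tip at (282,252) is about 12 px above the projected TCP, and the wheel has not turned. I'll check where the tip really is, using the start pictures.

Run:
```python
from h import *
P=[.21,.509,.194-.0]
for n in ("scene","top"): print(n,proj(n,[P,[.21,.509,.164],[.21,.509,.224]]))
print("t1",proj("top",[[.4898,-.121,.2],[.4898,-.121,.24]]))
im=cv2.imread("pics/scene0.png");a=cv2.resize(im[100:200,20:120],None,fx=4,fy=4,interpolation=cv2.INTER_CUBIC)
im=cv2.imread("pics/top0.png");c=cv2.resize(im[370:470,0:100],None,fx=4,fy=4,interpolation=cv2.INTER_CUBIC)
cv2.imwrite("pics/tip0.png",np.hstack([a,c]))
```

```text
scene [[ 78.04523947 176.8417062 ]
 [ 80.23280695 187.2361746 ]
 [ 75.82279386 166.25716117]]
top [[ 66.22372917 398.63034665]
 [ 73.33076066 396.75852621]
 [ 58.72262297 400.59600218]]
t1 [[357.06005055 268.99174543]
 [358.60960064 266.53271097]]
```

View pics/tip0.png

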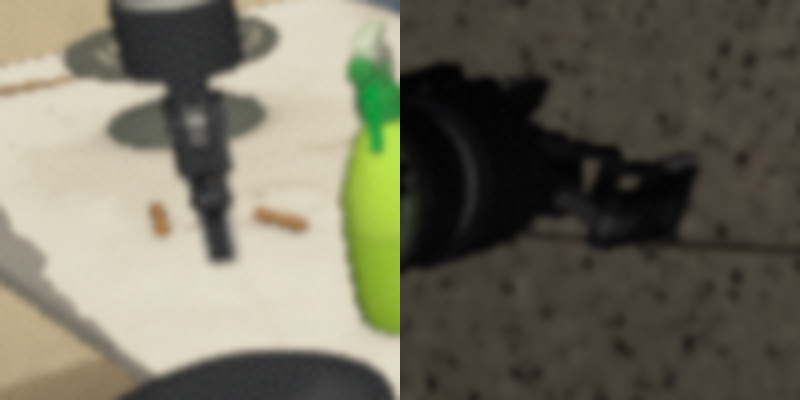

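View pics/t1.png

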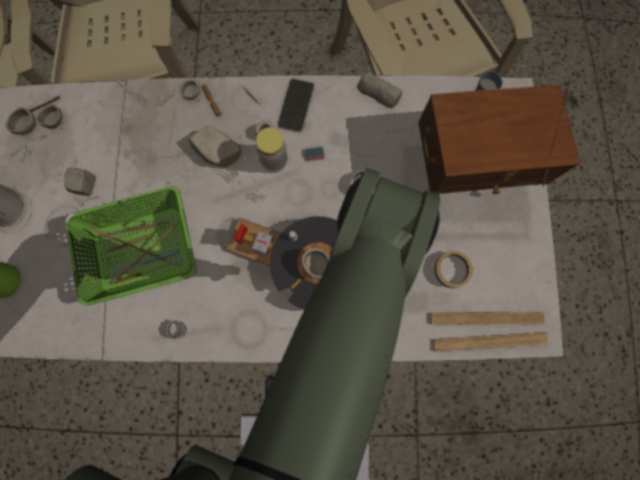

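Run:
```python
from h import *
g=lambda X:np.r_[proj("scene",X)[0]-[75.5,165],proj("top",X)[0]-[72,419]]
s=least_squares(g,[.21,.5,.19]);print(s.x,s.fun)
print("base",proj("top",[[0,0,0],[0,0,.1]]),proj("scene",[[0,0,0],[0,0,.1]]))
print("z .3 at start",bot.read_joint_positions(), bot.read_tool_rot())
im=cv2.imread("pics/top0.png");cv2.imwrite("pics/basez.png",cv2.resize(im[360:480,220:420],None,fx=4,fy=4))
```

```text
[0.18321143 0.45843312 0.25308405] [-2.70042161 -0.78410319  1.36471181 -1.80407603]
base [[304.69202731 477.18904475]
 [303.22530222 491.3297603 ]] [[116.03259127 365.9534016 ]
 [107.49605531 327.28669528]]
z .3 at start [-2.38659048e-01  2.65045564e-01 -6.61846277e-01  6.43659703e-01
 -2.16814209e-04  1.41474084e+00] [-0.70641162  0.70659589 -0.02912664  0.02926631]
```

View pics/basez.png

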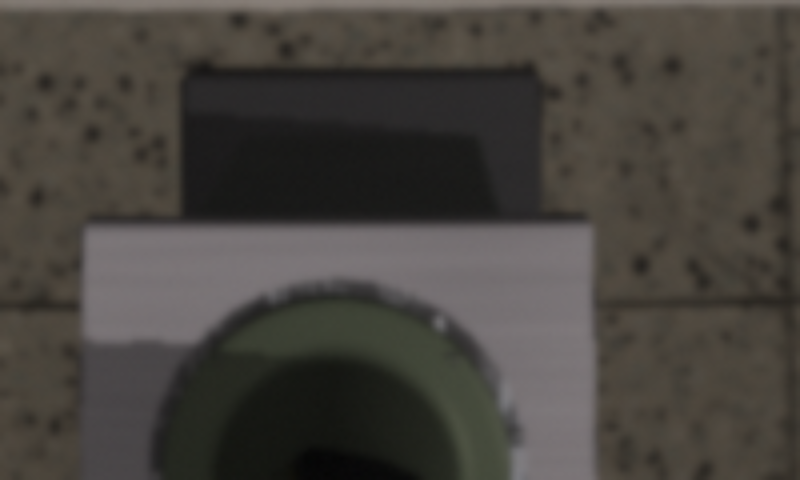

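Run:
```python
from h import *
im=cv2.imread("pics/top0.png")[370:470,0:130]
c=cv2.resize(np.clip(im.astype(float)*2.5,0,255).astype(np.uint8),None,fx=6,fy=6,interpolation=cv2.INTER_CUBIC)
for z,col in ((.194,(0,0,255)),(.207,(0,255,0)),(.3,(255,0,0)),(.267,(255,255,0))):
    u,v=proj("top",[.21,.509,z])[0];cv2.circle(c,(int(u*6),int((v-370)*6)),4,col,-1)
cv2.imwrite("pics/tipt.png",c)
```

```text
(no output)
```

View pics/tipt.png

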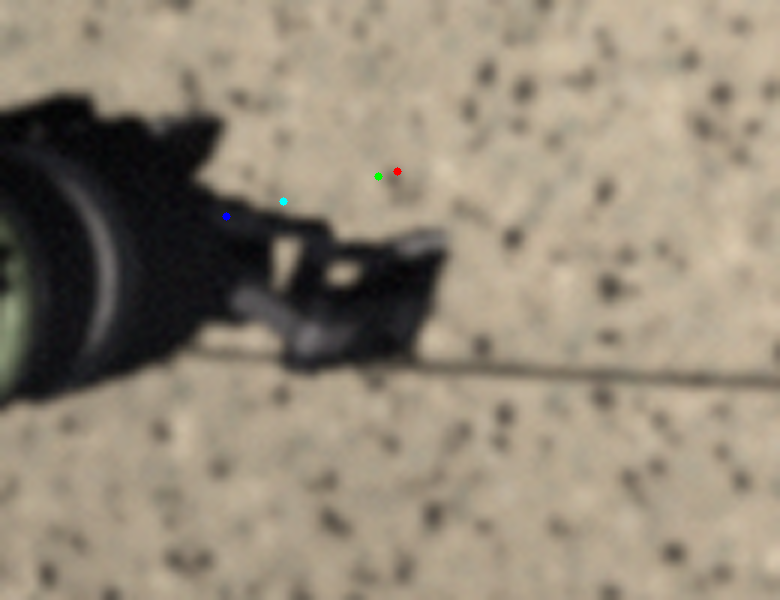

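Every view agrees that the real fingertips are about 28 mm higher than the reported TCP, so the fingers passed just above the peg top. The columns match, so it's purely a height error. I'll go back behind the peg and descend lower under force guard, then look.

Run:
```python
from h import *
p=np.load('p.npy'); b=p[:2]; r=.092
print(bot.grip_depth)
q=bot.read_position();bot.move_linear([q[0],q[1],.10],speed=.15)
a0=p[2]+p[3]+np.pi/2+.40
bot.move_pose(pol(b,r,a0,.10),ori(a0-np.pi))
print(bot.move_linear(pol(b,r,a0,.065),speed=.1,until_force=5))
print(bot.move_linear(pol(b,r,a0,.038),speed=.03,until_force=5),bot.read_position(),bot.read_clock())
im=bot.camera("scene");cv2.imwrite("pics/s3.png",im[:,:,::-1])
cv2.imwrite("pics/s3z.png",cv2.resize(im[180:300,250:390,::-1],None,fx=5,fy=5,interpolation=cv2.INTER_CUBIC))
print(proj("scene",[bot.read_position(),bot.read_position()+np.array([0,0,.028])]))
```

```text
0.0187
False
False [ 0.48976244 -0.12182751  0.03814606] 13.4583
[[325.44593823 278.81513554]
 [325.49992077 268.93905064]]
```

View pics/s3z.png

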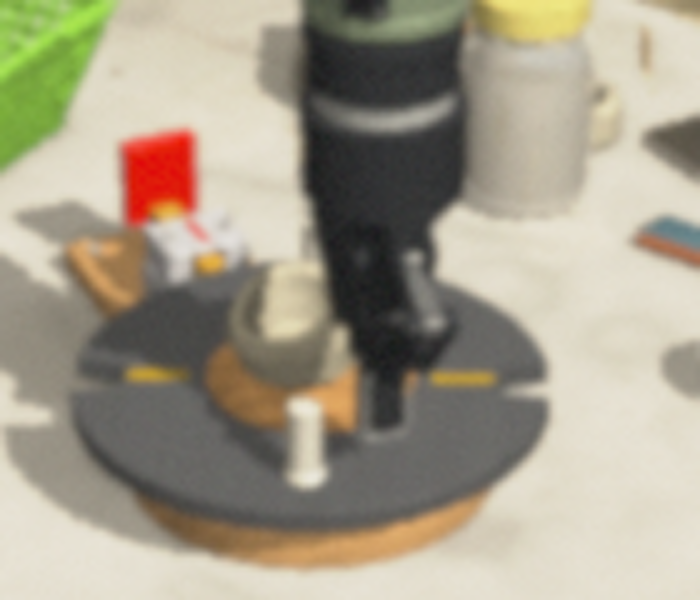

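The tip is now at about (326,267), which means z is about 0.072 and it is beside the peg with clearance. Pushing now.

```bash
cat > arc.py <<'E'
from h import *
def arc(b,r,a0,a1,z,n,f0,lim=15):
    for a in np.linspace(a0,a1,n+1)[1:]:
        s=bot.move_linear(pol(b,r,a,z),speed=.05,rotation=ori(a-np.pi),until_force=lim)
        print(round(a,3),s,np.round(np.array(bot.read_ft_force())-f0,1))
        if s: return s
E
python3 - <<'E'
from arc import *
p=np.load('p.npy'); b=p[:2]; r=.094
a0=p[2]+p[3]+np.pi/2+.40
f0=np.array(bot.read_ft_force())
print(bot.move_linear(pol(b,r,a0,.034),speed=.03,until_force=5))
a1=p[2]+p[3]+np.pi/2-.15
arc(b,r,a0,a1,.034,4,f0)
im=bot.camera("scene");cv2.imwrite("pics/s4z.png",cv2.resize(im[180:300,250:390,::-1],None,fx=5,fy=5,interpolation=cv2.INTER_CUBIC))
print(bot.read_clock())
E
```

```text
False
4.165 False [-0.2  1.   1.1]
4.027 False [-1.2  1.1  0.4]
3.89 False [-0.1  0.1  0.4]
3.752 False [-1.3  0.3 -0.4]
15.4917
```

View pics/s4z.png

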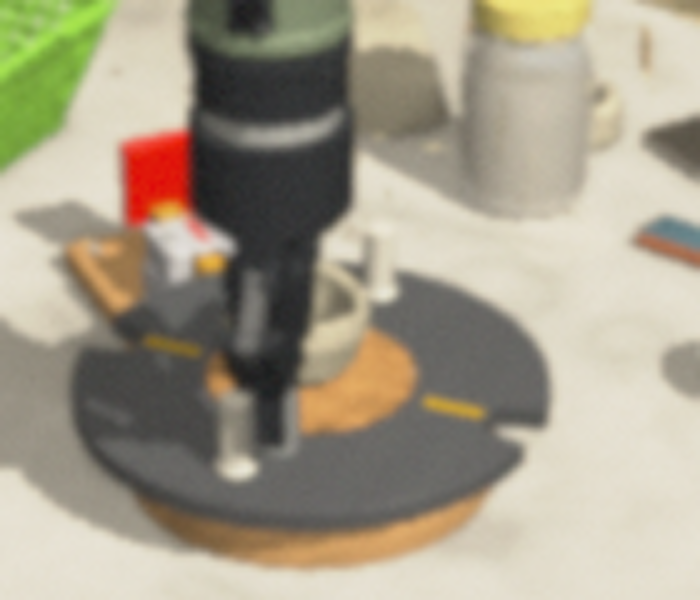

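The wheel turns clockwise, with peg_a now at about (297,267) and pushed by the finger side. The pot rides along undisturbed. I'll continue to just short of the target.

Run:
```python
from arc import *
p=np.load('p.npy'); b=p[:2]; r=.094
a0=p[2]+p[3]+np.pi/2-.15; a1=p[2]+np.pi/2+.207+.06
f0=np.array(bot.read_ft_force())
arc(b,r,a0,a1,.034,5,f0)
for n,bx in (("top",(215,190,395,330)),("scene",(230,180,390,320))):
    im=bot.camera(n);cv2.imwrite(f"pics/{n}5.png",im[:,:,::-1])
    p2=p.copy();p2[3]=.06
    overlay(n,im,p2,f"pics/ov5_{n}.png",bx)
print(bot.read_clock())
```

```text
3.612 False [-0.1  0.1 -0.1]
3.471 False [0.6 0.4 0.4]
3.33 False [ 0.5 -1.4 -0.9]
3.189 False [ 0.5  0.5 -0.3]
3.048 False [0.7 0.1 1. ]
17.675
```

View pics/ov5_scene.png

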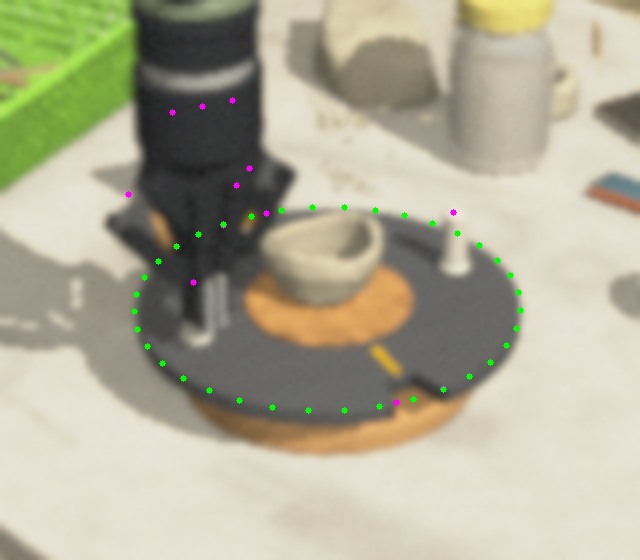

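View pics/ov5_top.png

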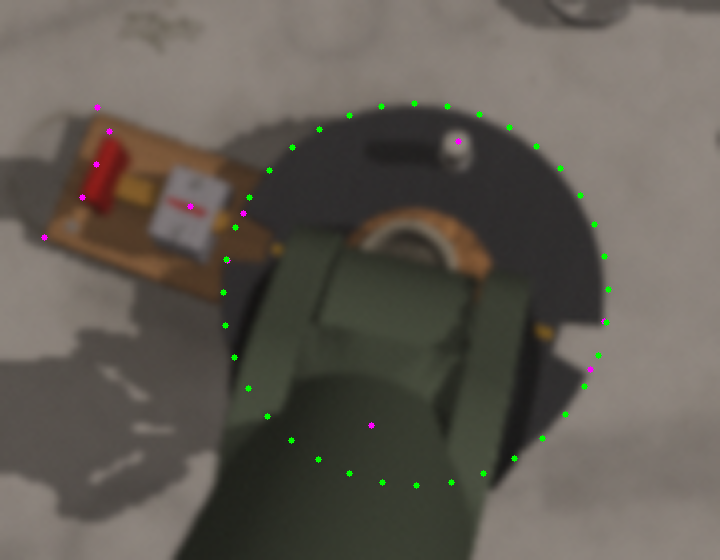

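The wheel matches the 0.06 rad model: peg_b is at zoom (456,140) and the pot is still in place. I'll push the last 0.06 rad, back off, lift and check.

Run:
```python
from arc import *
p=np.load('p.npy'); b=p[:2]; r=.094
a0=p[2]+np.pi/2+.207+.06
f0=np.array(bot.read_ft_force())
arc(b,r,a0,a0-.06,.034,1,f0)
arc(b,r,a0-.06,a0+.1,.034,1,f0)
bot.move_linear(pol(b,r,a0+.1,.16),speed=.15)
# swing out over tab's outside, high
h=p[2]
bot.move_pose(pol(b,.27,h,.16),ori(h))
for n,bx in (("top",(215,190,395,330)),("scene",(230,180,390,320))):
    im=bot.camera(n);cv2.imwrite(f"pics/{n}6.png",im[:,:,::-1])
    p2=p.copy();p2[3]=.0
    overlay(n,im,p2,f"pics/ov6_{n}.png",bx)
print(bot.read_clock())
```

```text
2.988 False [-0.4 -1.2  0.2]
3.148 False [ 1.  -0.1  0.3]
20.6833
```

View pics/ov6_scene.png

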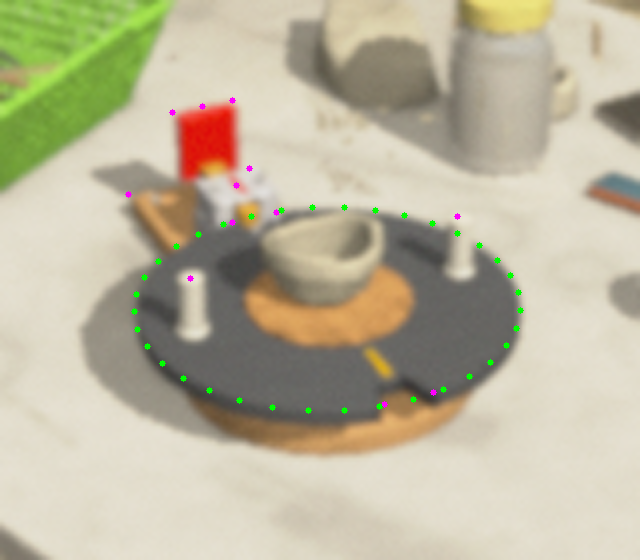

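View pics/ov6_top.png

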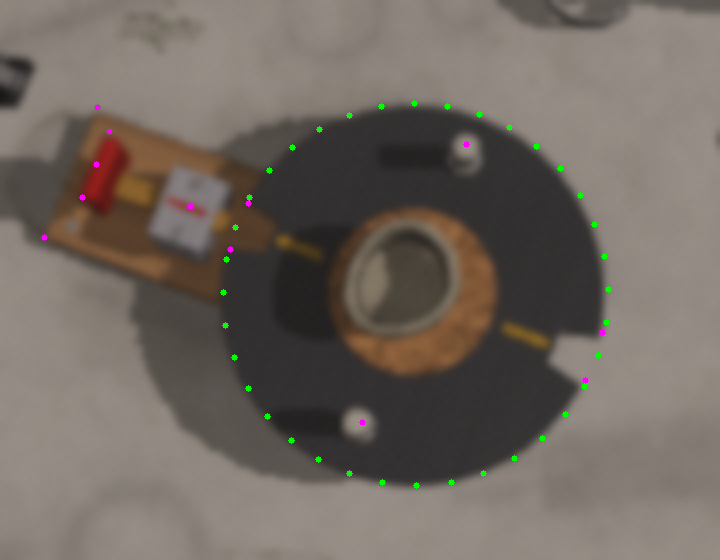

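Model and picture agree at wheel = 0: the left yellow line at zoom (278,240)–(323,257) extends onto the bar. The pot is in place. Now the tab.

Run:
```python
from h import *
p=np.load('p.npy'); b=p[:2]; h=p[2]; o=ori(h+np.pi/2)
bot.move_pose(pol(b,.262,h,.12),o)
print(bot.move_linear(pol(b,.262,h,.034),speed=.08,until_force=5))
f0=np.array(bot.read_ft_force())
for r in (.235,.215,.200,.193,.188):
    s=bot.move_linear(pol(b,r,h,.034),speed=.03,until_force=9)
    q=bot.read_position();print(r,s,round(np.hypot(*(np.array(q[:2])-b)),4),np.round(np.array(bot.read_ft_force())-f0,1))
    if s:break
print(bot.read_clock())
for n,bx in (("top",(215,190,395,330)),("scene",(230,180,390,320))):
    im=bot.camera(n);p2=p.copy();p2[3]=.0
    overlay(n,im,p2,f"pics/ov7_{n}.png",bx,bar=.03)
```

```text
False
0.235 False 0.2352 [-0.8  0.1 -0. ]
0.215 False 0.2148 [ 0.6 -0.5 -0.8]
0.2 False 0.1995 [ 0.1 -0.  -0.7]
0.193 True 0.1954 [0.8 2.8 0.2]
26.125
```

View pics/ov7_scene.png

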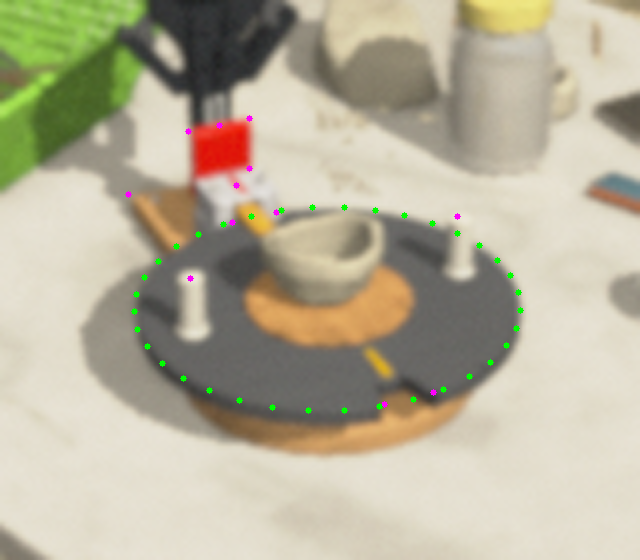

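The tab stopped where a home bar should be, at finger r = 0.1954 against an expected 0.195, and the bar is in the notch. I'll press once more, a bit firmer, then retreat and check.

Run:
```python
from h import *
p=np.load('p.npy'); b=p[:2]; h=p[2]
s=bot.move_linear(pol(b,.188,h,.034),speed=.02,until_force=14)
q=bot.read_position();print(s,round(np.hypot(*(np.array(q[:2])-b)),4),np.round(bot.read_ft_force(),1))
bot.move_linear(pol(b,.265,h,.034),speed=.08)
q=bot.move_linear(pol(b,.265,h,.17),speed=.15)
bot.move_pose([.45,.30,.25],ori(h+np.pi/2))
for n,bx in (("top",(215,190,395,330)),("scene",(230,180,390,320))):
    im=bot.camera(n);cv2.imwrite(f"pics/{n}8.png",im[:,:,::-1]);p2=p.copy();p2[3]=.0
    overlay(n,im,p2,f"pics/ov8_{n}.png",bx,bar=.03)
print(bot.read_clock())
```

```text
True 0.1959 [1.1 1.1 0.7]
29.5333
```

View pics/ov8_scene.png

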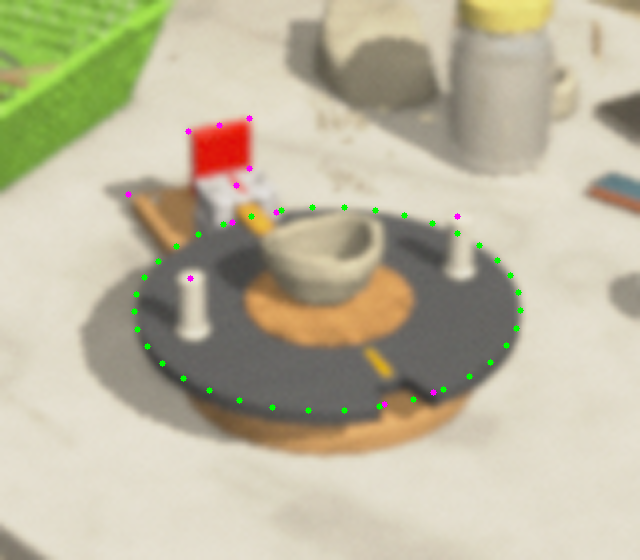

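View pics/ov8_top.png

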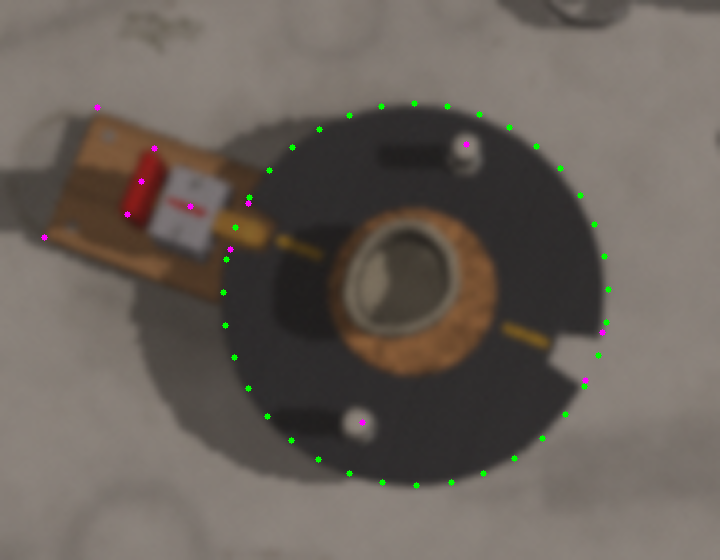

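View pics/top8.png

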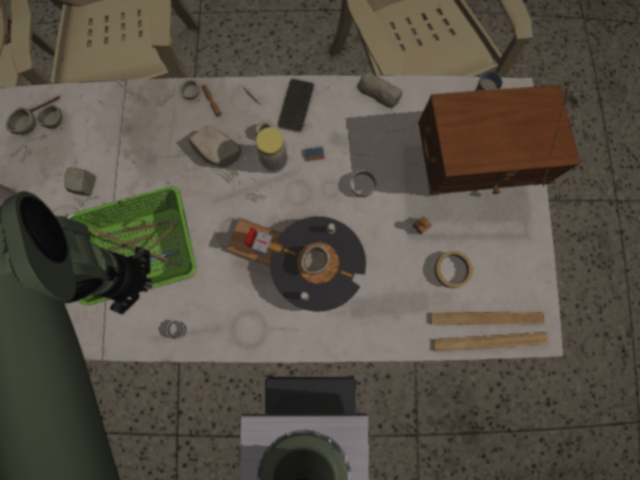

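```bash
python3 - <<'E'
from h import *
p=np.load('p.npy');p[3]=0;h=p[2];b=p[:2]
T=lambda x,y,z:[b[0]+x*np.cos(h)-y*np.sin(h),b[1]+x*np.sin(h)+y*np.cos(h),z]
def cen(n,f,box):
    x0,y0,x1,y1=box
    im=cv2.imread(f)[y0:y1,x0:x1].astype(float); B,G,Rr=im[...,0],im[...,1],im[...,2]
    m=np.clip(Rr-np.maximum(G,B)-25,0,None)
    m*= cv2.dilate((cv2.erode(((m>25)).astype(np.uint8),np.ones((3,3)))),np.ones((5,5)))
    ys,xs=np.mgrid[y0:y1,x0:x1]; return np.array([(m*xs).sum(),(m*ys).sum()])/m.sum()
for n,bx in (("scene",(265,195,300,232)),("top",(228,220,257,248))):
    c0=cen(n,f"pics/{n}0.png",bx);c1=cen(n,f"pics/{n}8.png",bx)
    mv=lambda d,z=.08:proj(n,T(.208-d,0,z))[0]
    print(n,c0.round(2),c1.round(2),"moved",(c1-c0).round(2),"30mm model",(mv(.03)-mv(0)).round(2))
    for d in (0,.026,.03): print(d,mv(d,.075).round(2))
E
python3 - <<'E'
import cv2
a=cv2.imread('pics/scene8.png');b=cv2.imread('pics/top8.png')
cv2.imwrite('pics/z8.png',__import__('numpy').hstack([cv2.resize(a[200:250,265:315],None,fx=8,fy=8,interpolation=cv2.INTER_CUBIC),cv2.resize(b[215:265,235:285],None,fx=8,fy=8,interpolation=cv2.INTER_CUBIC)]))
E
```

```text
scene [281.46 214.48] [285.   216.77] moved [3.53 2.29] 30mm model [4.08 4.66]
0 [280.41 211.72]
0.026 [283.93 215.77]
0.03 [284.48 216.4 ]
top [240.65 232.48] [250.2 235.8] moved [9.55 3.32] 30mm model [11.2   4.12]
0 [239.74 232.09]
0.026 [249.41 235.64]
0.03 [250.9  236.19]
```

View pics/z8.png

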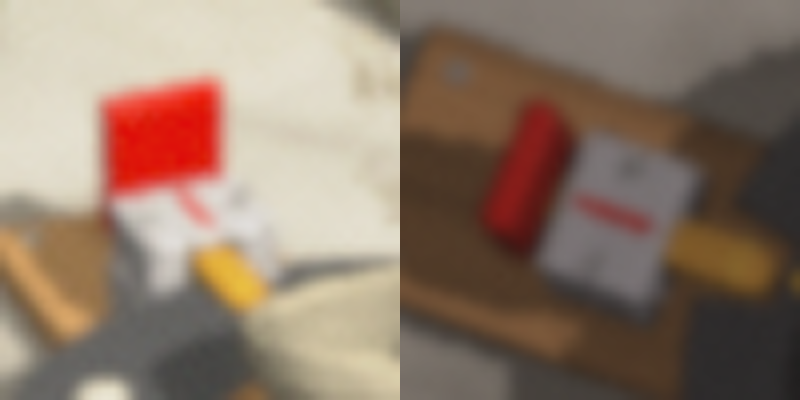

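Run:
```python
from h import *
p=np.load('p.npy');h=p[2];b=p[:2]
T=lambda x,y,z:[b[0]+x*np.cos(h)-y*np.sin(h),b[1]+x*np.sin(h)+y*np.cos(h),z]
for n,bx in (("top",(245,225,295,265)),("scene",(270,205,310,245))):
  x0,y0,x1,y1=bx; out=[]
  for k in (0,8):
    o=cv2.resize(cv2.imread(f"pics/{n}{k}.png")[y0:y1,x0:x1],None,fx=8,fy=8,interpolation=cv2.INTER_CUBIC)
    for x,c in (((.128,(255,0,255)),(.168,(255,255,0)),(.132,(255,255,0))) if k==0 else ((.098,(255,0,255)),(.103,(0,255,0)),(.168,(255,255,0)),(.132,(255,255,0)))):
      for y in (-.013,.013):
        u,v=proj(n,T(x,y,.06 if c[1]==255 and c[0]==255 else .05))[0];cv2.circle(o,(int((u-x0+.5)*8),int((v-y0+.5)*8)),2,c,-1)
    out.append(o)
  cv2.imwrite(f"pics/nose_{n}.png",np.hstack(out))
```

```text
(no output)
```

View pics/nose_top.png

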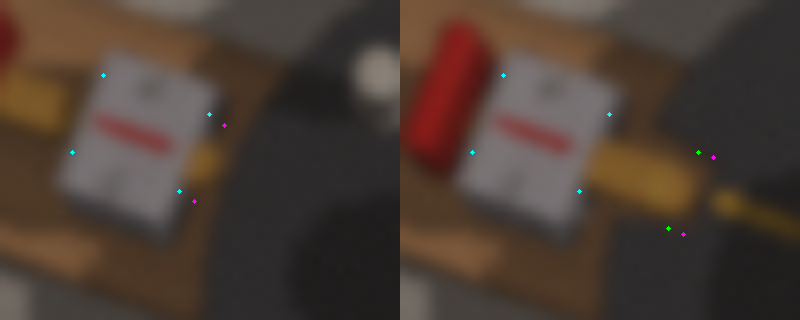

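View pics/nose_scene.png

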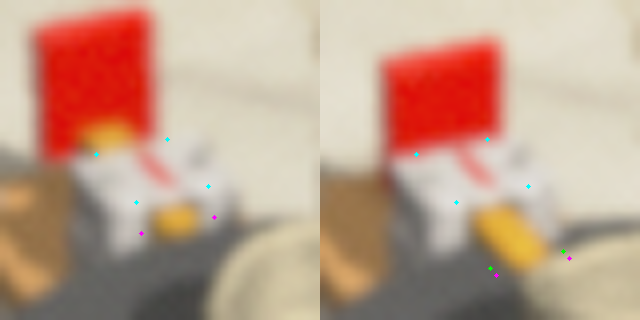

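The nose tip is at home position within about 1.5 mm. There's time to spare, so I'll do one more, firmer press (well under 45 N) to rule out any residual travel.

Run:
```python
from h import *
p=np.load('p.npy'); b=p[:2]; h=p[2]; o=ori(h+np.pi/2)
bot.move_pose(pol(b,.25,h,.15),o)
bot.move_linear(pol(b,.25,h,.034),speed=.1,until_force=6)
bot.move_linear(pol(b,.205,h,.034),speed=.05,until_force=8)
s=bot.move_linear(pol(b,.186,h,.034),speed=.012,until_force=22)
q=bot.read_position();print(s,round(np.hypot(*(np.array(q[:2])-b)),4),np.round(bot.read_ft_force(),1))
bot.move_linear(pol(b,.25,h,.034),speed=.08)
bot.move_linear(pol(b,.25,h,.17),speed=.15)
bot.move_pose([.45,.30,.25],o)
for n in ("top","scene"): cv2.imwrite(f"pics/{n}9.png",bot.camera(n)[:,:,::-1])
a=cv2.imread("pics/top9.png")[190:330,215:395].astype(int)-cv2.imread("pics/top8.png")[190:330,215:395]
print(np.abs(a).max(), np.abs(a).mean(),bot.read_clock())
cv2.imwrite("pics/top9z.png",cv2.resize(cv2.imread("pics/top9.png")[190:330,215:395],None,fx=4,fy=4))
```

```text
True 0.1959 [0.3 1.6 1.6]
3 0.49633597883597885 36.8833
```

View pics/top9z.png

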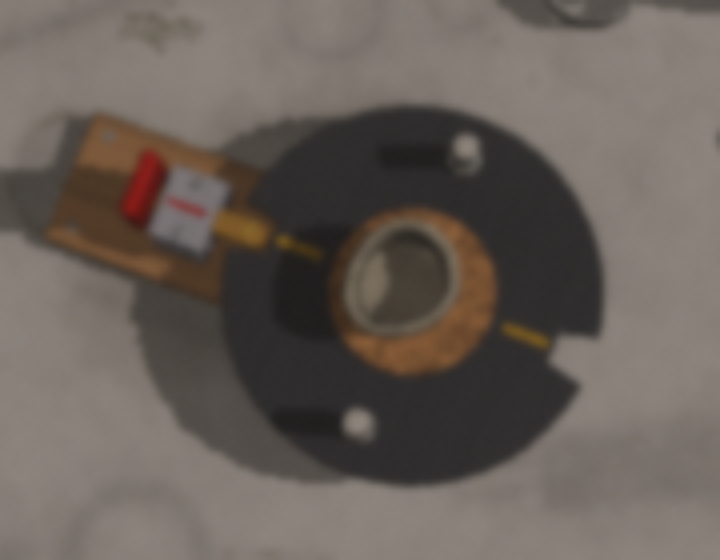

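View pics/scene9.png

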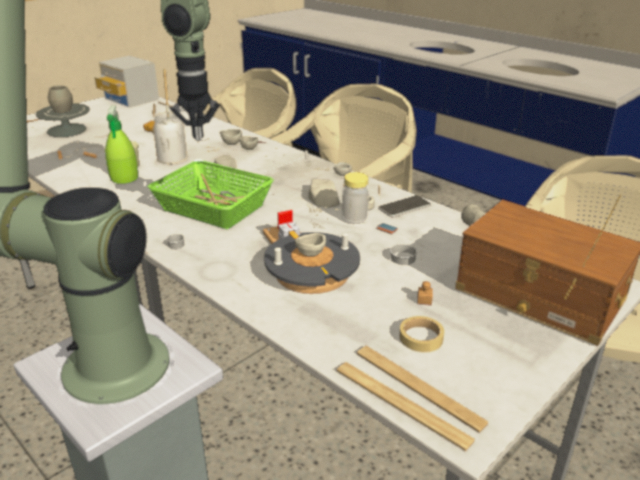

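The stop is at the same place (0.1959) and nothing changed in the picture. The bar is in the notch, the pot is upright on the cork, the bystanders haven't moved and the arm is clear.

```bash
python3 -c "
from cell import bot
bot.close_job();print(bot.read_clock())"
```

```text
the job is handed in; nothing more can be done
the job is handed in; nothing more can be done
```

The wheel is locked: I pushed peg_a about 1.13 rad clockwise with shut fingertips, then pushed the red tab in until the bar stopped in the notch. I handed the job in shortly after 36.9 s.

**Checks that passed**
- **Bar:** Three presses (9, 14 and 22 N triggers) stopped at the same place, 195–196 mm from the axis against 195 mm expected for a home bar. The nose sits at its home position in the picture to about 1.5 mm.
- **Wheel and pot:** The wheel matches joint value 0 in both cameras, and the pot stands upright on the cork.
- **Surroundings:** The other things look where they were, and the arm is well clear of everything.

**Checks that failed or disagreed**
- **First pass missed the peg:** The real fingertips sit about 30 mm higher than the reported TCP, so the first pass went just above the peg without touching it. I lowered the tool by that amount and repeated the push.
- **Tab travel:** The shift of the red tab's centre reads only about 26 mm rather than 30 mm. I put this down to the guide block hiding the lower part of the tab at home, since the nose position and the repeated hard stop both say it is fully home.

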